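# Back off the ratchet shelf stop

## Task

Open up the ratchet shelf stop that hems in the rock and the amber bottle: with a fingertip press its grey release pad down and, keeping it pressed, push the sliding jaw back along its bar, away from the bottle, until it is fully home against the end block. Then let go, so that the pad springs up again, and move clear. Pick nothing up, and leave the rock, the bottle, the tub and the tool caddy alone.

Things in the scene. Friction and masses are not known exactly. Their poses are not given: they have to be found in the camera images.
- stop: ratchet shelf stop, fixed to the shelf: steel bar 16 x 16 mm, 420 mm long, centre line 62 mm above the shelf, saw teeth underneath (none on the last 20 mm before home). Origin on the shelf under the bar's middle, y along the bar towards home. At the -y end a fixed aluminium end plate (12 mm thick, 100 mm tall, x -120 to +30 mm). Rock and bottle stand at -x of the bar, between end plate and jaw
- end_block (a point): middle of the inner (-y) face of the aluminium end block at the bar's +y end, 190 mm from the stop's origin, 62 mm above the shelf; the block is 50 mm wide, 25 mm thick, 90 mm tall. The jaw housing meets it when home (the jaw's travel ends there)
- jaw (a joint): place of the sliding jaw on the bar, m: 0 nearest the bottle, 0.140 fully home by the end block, growing along the stop's +y; starts at 0 to 0.060. The release pad's middle is at x = 0, y = 8 mm + this in the stop's frame. It slides with about 2 N of friction, but the ratchet blocks it towards home (after at most 12 mm of slack) unless the pad is pressed by over 5 mm
- release (a joint): how far the release pad is pressed down into the jaw, m: 0 sprung up, 0.010 fully down; above 0.005 the ratchet is free. Takes about 2.5 N at first, 5 N fully down, and springs up when let go. At the start it may read up to 0.005, where the ratchet rests on a tooth; with the jaw home it springs up fully
- release_top (a point): middle of the top of the release pad, a ribbed grey square 40 x 40 mm on the black jaw housing (46 mm in x, 72 mm in y, top 90 mm above the shelf): 104 mm above the shelf when sprung up, 94 mm fully pressed. Moves with the jaw; axes as the stop's
- lug_face (a point): point on the upright black lug that rises from the jaw housing right behind the pad on its +y (home) side, on the face that looks to -y over the pad, 22 mm from the pad's middle, 112 mm above the shelf. The lug is 54 mm wide in x, 18 mm thick, top 122 mm above the shelf. A fingertip standing on the pad can push the jaw home against this face
- jaw_plate (a point): middle of the upper edge of the jaw plate, 85 mm above the shelf, on the -y side of the housing; an aluminium plate 10 mm thick, 130 mm wide (x -110 to +20 mm of the bar), rubber-faced towards the bottle; part of the jaw, its -y face is 42 mm from the pad's middle
- bottle: closed amber glass bottle with a black cap, 56 mm across, 120 mm tall, loose, 0.22 kg; origin in the middle of its underside. Leave it alone
- rock: grey rock ornament, about 80 mm long and 60 mm tall, loose, 0.3 kg; origin under its main lump. Leave it alone
- tub: closed grey food tub with a white lid, 68 mm across, 60 mm tall, loose, 0.15 kg, standing on the shelf on the +x side of the bar; origin in the middle of its underside. Leave it alone
- caddy: clear acrylic tool caddy 130 x 52 x 100 mm with a scraper, a gravel leveler and curved tweezers standing in it, clipped by a steel spring clip to the front edge of the low shelf on the right; fixed; origin in the middle of its underside, 18 mm above the work surface, the tools reach 185 mm above that surface. Leave it alone

How it is judged (in metres and radians):
On the way, in this order (a step that is already met when the one before it is completed fails the run):
1. the release pad is pressed down (over 5.2 mm) while the jaw still stands well short of home (value of joint release above 0.0052 m and value of joint jaw below 0.11 m), for 0.1 s.
2. the jaw is pushed fully home (within 4 mm) (value of joint jaw above 0.136 m), for 0.2 s.
At the end, for the whole second after the job is handed in: The jaw stands fully home (within 4 mm of the end of its travel) at rest, the release pad has sprung up again (within 3 mm), and bottle, rock and tub stand upright within 20 mm of where they were (value of joint jaw above 0.136 m and value of joint release below 0.003 m and velocity of joint jaw below 0.01 m/s and distance of each of bottle, rock, tub from where it was at the start of the episode below 0.02 m and angle between each of bottle, rock, tub's own z axis and vertical below 0.1 rad); the robot touches nothing.
It fails at once if the bottle is lifted, moved more than 20 mm or tipped (distance of bottle from where it was at the start of the episode above 0.02 m or angle between bottle's own z axis and vertical above 0.35 rad).
It fails at once if the rock is lifted, moved more than 20 mm or tipped (distance of rock from where it was at the start of the episode above 0.02 m or angle between rock's own z axis and vertical above 0.35 rad).
It fails at once if the tub is lifted, moved more than 20 mm or tipped (distance of tub from where it was at the start of the episode above 0.02 m or angle between tub's own z axis and vertical above 0.35 rad).
It fails at once if the tool caddy is bumped (over 8 N) (contact force between caddy and the fingers above 8 N or contact force between caddy and the arm above 8 N).
It also fails if it takes over 38 s, if anything falls off the work surface, if the arm or the gripper's body presses on something with over 40 N, if the wrist force passes 120 N, or if a joint passes its speed limit or range.

## Robot

A 6-joint arm with a two-finger parallel gripper is mounted at the origin on the work surface. World frame = base frame: x ahead of the robot, y to its left, z up, the work surface at z = 0. Lengths are in m, angles in degrees, forces in N, time in s.
With the tool pointing down it reaches from about 0.375 to 0.9 m from the base axis. Payload 3.1 kg.
Tool frame: the origin (TCP) lies at the very end of the fingers, on their centre line; the grasp point (between the pads) lies 19 mm behind it; z points along the fingers, x is the direction in which the jaws open and shut, and the axes are right-handed (so a half turn about z gives the same grasp; the last joint's range is limited). The gripper opens to 85 mm and grips with 20 to 120 N. Pads are 22 mm wide; open, the fingers measure 114 mm over their backs; the gripper's body (76 mm by 85 mm) begins 54 mm behind the grasp point. The pads swing forward as they close: fully open they stand 13 mm farther back than shut.
Start: joints at [61.45, 30.224, 82.088, -0, 67.689, -10.227], TCP at [0.196, 0.593, 0.231] pointing down, gripper open.
Joint ranges: [-176.69, 176.69], [-43.24, 126.21], [12.49, 139.97], [-82, 262], [0, 151.66], [-163.58, 163.58]. Speed limits (degrees/s): [159.86, 159.86, 180, 180, 180, 180].

## Interface

Orientations are given as a 3x3 rotation matrix whose columns are the frame's x, y, z axes.
In Python, from rig import manip gives the robot as it stands. The module is installed in compiled form; this text tells all that it offers.
- The arm moves only by the tool drive_tool, never from a script. Its argument "steps" is a list of rows, each an object of numbers: "dx", "dy", "dz": the shift along the tool's x, y, z in cm; "rx", "ry", "rz": the turn, a rotation vector about the tool's x, y, z in rad; "grip": the closure in counts, from 0 (fully open) to 255 (shut). A call has 1 to 5 rows; each row is the pose to reach, as a shift and turn from the pose commanded when the call began, along the tool's axes at that moment; what a row does not reach only later rows make up. A row lasts 1/8 s, in which the tool goes at most 62.5 mm and 10.7 degrees, less where a joint would pass 70% of its speed; a pose out of reach is approached as far as the arm can. A call with a gripper value outside its range is refused whole. The fingers move at their own pace and stop on an object; "force" is the grip in N (left out, the last holds). Time passes only in rows, so rows that repeat a pose let the fingers close. It gives the time, the measured TCP pose, the force and the opening at its end, in the units of the state.
- manip.sense(): the state, without advancing time (a new reading comes with each control period).
- manip.read_camera(name): name is "scene" or "top" or "wrist"; returns a dict with "pixels" (480x640x3 uint8, red, green, blue), "range_z" (480x640 float32, m along the optical axis (not along the pixel's ray), 0 where there is no reading), "intrinsics" (3x3 intrinsics, pixels), "k1" (the pictures are not rectified: a ray, as slopes to the right and down, at radius r is drawn at 1 + k1 r^2 times it, then the intrinsics apply), "cam_to_world" (4x4, takes a point from camera to world coordinates). Camera axes: x right, y down, z forward; pixel columns grow to the right and rows downward; lengths in m; the calibration is good to about 2 mm. A picture is of the moment at which its call begins.
- manip.job_done(): hands the job in, once; it reports no verdict.
The state is a dict: "clock": time; "joint_pos": joint angles; "qd": joint speeds; "joint_torque": joint torques, N m; "eef_pos": TCP position; "tool_rot": TCP orientation; "ft_force": force on the tool from outside, world axes, zero at the start; "wrist_torque": the same for the moment, N m; "gripper_width": finger opening in m.
Only numpy, scipy, OpenCV 4.12 (cv2) and the standard library are available. Lean on these libraries where they do the work, as an engineer would, in place of code of your own. Each camera call takes 0.05 s, during which the arm holds its last target.

## Working session

There is one attempt and no reset: what is moved stays moved. The work goes in short steps, Python scripts to look and compute and a tool call to move; the robot and the scene stay as the last step left them, time stands still between calls to the robot, and variables do not carry over. Pictures are saved under pics/ and viewed, and the job is handed in when it is done.

Besides the shell and the picture viewer there is one more tool, called by a JSON object that holds its "fn" and its "kwargs". drive_tool: Moves the arm, as the interface text tells. Its arguments: {"type":"object","properties":{"steps":{"type":"array","items":{"type":"object","properties":{"dx":{"type":"number"},"dy":{"type":"number"},"dz":{"type":"number"},"rx":{"type":"number"},"ry":{"type":"number"},"rz":{"type":"number"},"grip":{"type":"number"}}}},"force":{"type":"number"}},"required":["steps"]}

```bash
mkdir -p pics; python3 - <<'E'
from rig import manip
import cv2,numpy as np,pickle
s=manip.sense();print(s)
d={}
for n in("scene","top"):
    c=manip.read_camera(n);d[n]=c
    cv2.imwrite(f"pics/{n}0.png",c["pixels"][:,:,::-1])
    print(n,c["intrinsics"],c["k1"],c["cam_to_world"])
pickle.dump(d,open("d0.pkl","wb"))
E
```

```text
{'clock': 0.0, 'joint_pos': array([ 6.14502443e+01,  3.02778899e+01,  8.21572044e+01, -1.41433693e-03,
        6.76880945e+01, -1.02262707e+01]), 'qd': array([ 0.07367095, -0.08340712,  0.08290246, -0.08205814,  0.18162225,
        0.01169929]), 'joint_torque': array([-1.35796632e-03, -4.42346406e+01, -1.78023130e+01, -2.80037748e-04,
        8.40797438e-03,  4.63691805e-06]), 'eef_pos': array([0.19610822, 0.59268104, 0.23034061]), 'tool_rot': array([[ 3.14371602e-01,  9.49299468e-01, -1.00749429e-03],
       [ 9.49297636e-01, -3.14373011e-01, -1.89952043e-03],
       [-2.11994275e-03, -3.59256664e-04, -9.99997688e-01]]), 'ft_force': array([0.1163972 , 0.19309636, 0.10986493]), 'wrist_torque': array([-0.00233107,  0.0942472 , -0.03760467]), 'gripper_width': 0.08528464319085506}
scene [[524.8707465    0.         314.87394385]
 [  0.         524.8707465  246.63221644]
 [  0.           0.           1.        ]] -0.055249496619286034 [[ 0.8114098   0.31147922 -0.49456529  1.12361939]
 [ 0.58445359 -0.44007574  0.6817238  -0.9226296 ]
 [-0.00530338 -0.84220783 -0.53912692  0.7040991 ]
 [ 0.          0.          0.          1.        ]]
top [[610.04584788   0.         330.55365432]
 [  0.         610.04584788 236.91239049]
 [  0.           0.           1.        ]] -0.1137240989059309 [[ 0.00221703 -0.98815662  0.15343263  0.35427454]
 [-0.99999539 -0.00250906 -0.0017097  -0.14099791]
 [ 0.00207442 -0.15342814 -0.98815763  1.46941772]
 [ 0.          0.          0.          1.        ]]
```

View pics/scene0.png

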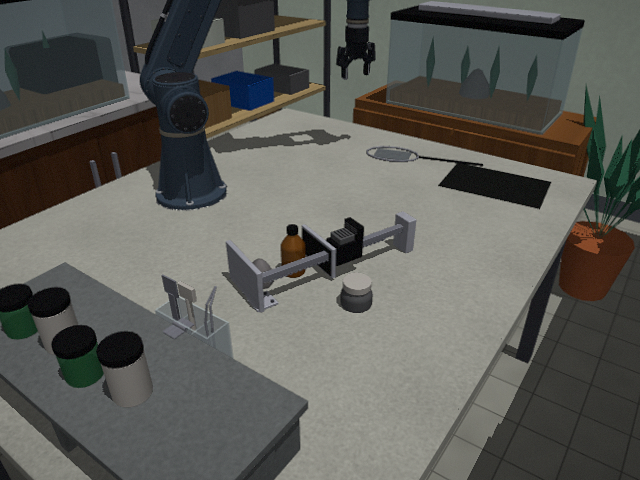

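View pics/top0.png

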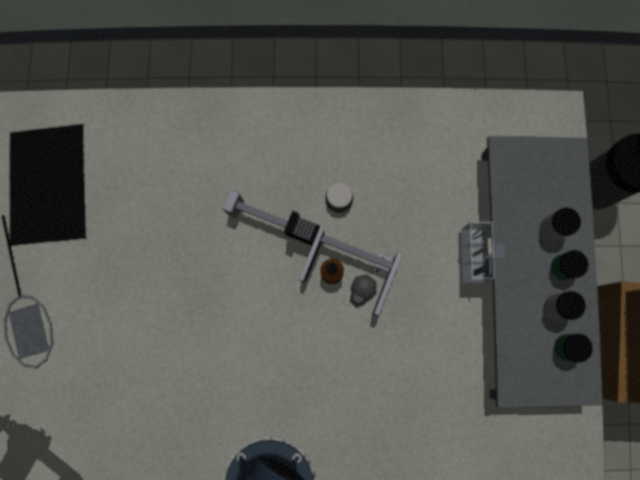

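```bash
cat > h.py <<'E'
import numpy as np,cv2
def pts(c):
    K=c["intrinsics"];h,w=c["range_z"].shape
    u,v=np.meshgrid(np.arange(w),np.arange(h))
    p=np.stack([u,v],-1).reshape(-1,1,2).astype(float)
    n=cv2.undistortPoints(p,K,np.array([c["k1"],0,0,0.])).reshape(h,w,2)
    z=c["range_z"].astype(float)
    P=np.dstack([n*z[...,None],z])
    T=c["cam_to_world"];return P@T[:3,:3].T+T[:3,3]
def px(c,X):
    T=np.linalg.inv(c["cam_to_world"]);q=T[:3,:3]@np.array(X)+T[:3,3]
    n=q[:2]/q[2];n=n*(1+c["k1"]*(n@n));return c["intrinsics"][:2,:2]@n+c["intrinsics"][:2,2]
E
python3 - <<'E'
import pickle,cv2,numpy as np
from h import *
d=pickle.load(open("d0.pkl","rb"))
c=d["top"];P=pts(c)
im=c["pixels"][170:340,190:430,::-1];cv2.imwrite("pics/topc.png",cv2.resize(im,None,fx=3.3,fy=3.3,interpolation=cv2.INTER_CUBIC))
c2=d["scene"];cv2.imwrite("pics/scc.png",cv2.resize(c2["pixels"][200:320,210:430,::-1],None,fx=3.6,fy=3.6,interpolation=cv2.INTER_CUBIC))
for u,v in [(232,204),(265,215),(290,228),(305,230),(350,248),(370,255),(312,260),(388,285),(340,193),(333,266),(300,300),(200,200)]:
    print(u,v,P[v,u].round(4))
z=P[...,2]
# bar pixels: height 0.06-0.08
b=(z>.055)&(z<.078);b[:, :236]=0;b[:,400:]=0;b[:190]=0;b[280:]=0
n,l,st,ce=cv2.connectedComponentsWithStats(b.astype(np.uint8))
for i in range(1,n):
    if st[i,4]>40: print(st[i],ce[i],P[l==i].mean(0).round(4))
E
```

```text
232 204 [0.6459 0.0856 0.0855]
265 215 [0.6229 0.0098 0.0708]
290 228 [ 0.5834 -0.0524  0.1225]
305 230 [ 0.5833 -0.085   0.0964]
350 248 [ 0.5455 -0.1885  0.0714]
370 255 [ 0.5296 -0.2348  0.0688]
312 260 [ 0.5171 -0.1008  0.0733]
388 285 [ 0.4575 -0.2724  0.1038]
340 193 [ 0.6772 -0.1655  0.0646]
333 266 [ 0.4976 -0.1489  0.1271]
300 300 [ 0.4287 -0.0706  0.0027]
200 200 [ 0.675   0.1806 -0.0045]
[327 190  25  17 341] [339.10557185 197.02052786] [ 0.6684 -0.1634  0.0608]
[236 196  52  31 404] [260.48762376 213.30940594] [0.6271 0.0207 0.0695]
[319 233  75  37 581] [356.30120482 251.17728055] [ 0.5384 -0.203   0.0697]
```

View pics/topc.png

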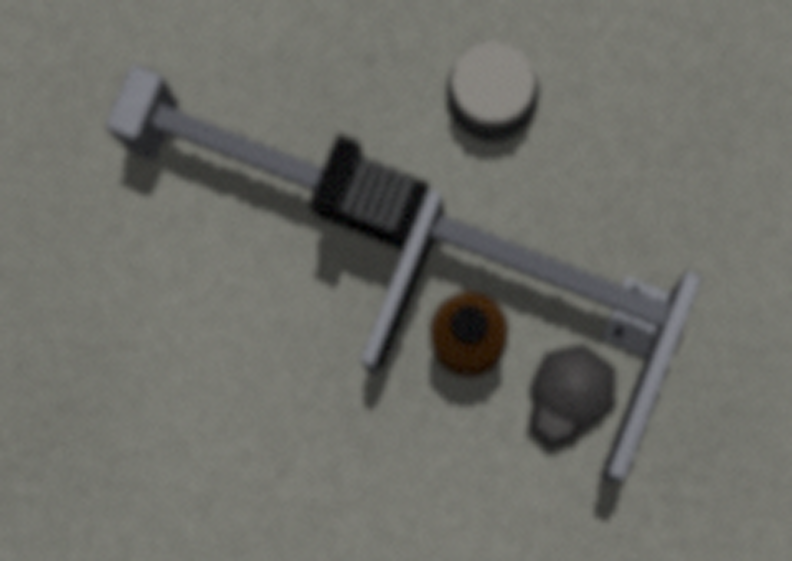

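View pics/scc.png

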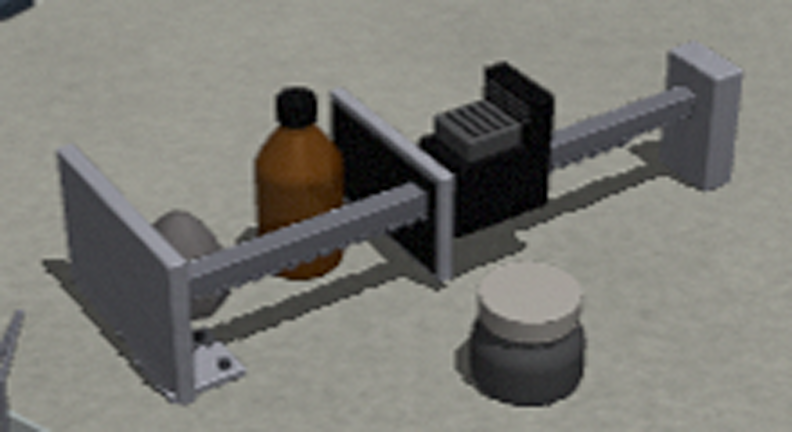

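```bash
python3 - <<'E'
import pickle,cv2,numpy as np
from h import *
d=pickle.load(open("d0.pkl","rb"))
def ray(c,u,v,z):
    n=cv2.undistortPoints(np.array([[[u,v]]],float),c["intrinsics"],np.array([c["k1"],0,0,0.])).ravel()
    T=c["cam_to_world"];r=T[:3,:3]@np.array([n[0],n[1],1]);o=T[:3,3];return o+r*(z-o[2])/r[2]
for n in("top","scene"):
    c=d[n];P=pts(c);z=P[...,2]
    roi=(np.abs(P[...,0]-.57)<.15)&(np.abs(P[...,1]+.08)<.22)
    b=roi&(z>.058)&(z<.076)
    e=np.array([.3686,.9296]);nn=np.array([e[1],-e[0]])
    A=P[b][:,:2];o=np.array([.583,-.09])
    k=np.abs((A-o)@nn)<.012;A=A[k]
    s=(A-o)@e;t=(A-o)@nn
    k=(s>.06)&(s<.16)|(s<-.07)&(s>-.19);f=np.polyfit(s[k],t[k],1);print(n,"bar fit",f,k.sum(), "z",np.median(P[b][:,2]))
    fl=roi&(np.abs(z)<.01);print("floor",np.median(z[fl]))
    A=P[roi&(z>.108)&(z<.128)];s=(A[:,:2]-o)@e;t=(A[:,:2]-o)@nn;k=(np.abs(s)<.05)&(np.abs(t)<.04)
    print("lug s,t",np.percentile(s[k],[3,50,97]),np.percentile(t[k],[3,50,97]),np.percentile(A[k,2],[10,50,90]),k.sum())
    A=P[roi&(z>.08)&(z<.098)];s=(A[:,:2]-o)@e;t=(A[:,:2]-o)@nn;k=(s>.15)&(s<.26)
    print("block s,t",np.percentile(s[k],[3,50,97]),np.percentile(t[k],[3,50,97]),k.sum())
    # pad mask
    hsv=c["pixels"].max(2).astype(int)
    m=roi&(z>.088)&(z<.112)&(hsv>45);S=(P[...,:2]-o)@e;T_=(P[...,:2]-o)@nn
    m&=(np.abs(S)<.06)&(np.abs(T_)<.03)
    print("pad",np.percentile(S[m],[3,50,97]),S[m].mean(),np.percentile(T_[m],[3,50,97]),np.percentile(z[m],[10,50,90]),m.sum())
c=d["top"]
for nm,X,Y,zz in [("pad c",379,196,.102),("lug top -y edge mid",352,173,.122),("block -y lo",140,143,.09),("block -y hi",162,83,.09),("blk +y hi",137,70,.09),("blk +y lo",108,130,.09),("plate a",440,195,.085),("plate b",378,365,.085),("plate a L",426,193,.085),("plate b L",362,360,.085),("tub c",493,85,.06)]:
    w=ray(c,190+X/3.3,170+Y/3.3,zz);q=w[:2]-o;print(nm,w.round(4),(q@e).round(4),(q@nn).round(4))
E
```

```text
top bar fit [-0.00069773  0.00014359] 670 z 0.06797908579940404
floor 0.0004428087036401074
lug s,t [-0.00593359  0.03563495  0.04680795] [-0.02462823 -0.00069898  0.02479915] [0.10930486 0.12074563 0.12546756] 249
block s,t [0.18084504 0.19280271 0.20501164] [-0.02551495 -0.00193564  0.02154415] 241
pad [-0.02628676  0.00537461  0.0254915 ] 0.004273402625178341 [-0.01856707  0.00090423  0.02087225] [0.09273708 0.10407382 0.10813621] 330
scene bar fit [-0.00095813  0.00613952] 604 z 0.0663196938274383
floor 0.0005660255718863416
lug s,t [0.02756138 0.0324159  0.04641326] [-0.01876867  0.00905464  0.03077011] [0.11055694 0.12008319 0.12354647] 199
block s,t [0.17963819 0.18812436 0.20437595] [-0.01830761  0.00755963  0.02866296] 175
pad [-0.01386242  0.0063762   0.03014902] 0.006458683572444283 [-0.01566255  0.01327191  0.02546719] [0.09436754 0.10364683 0.10584433] 217
pad c [ 0.5837 -0.0849  0.102 ] 0.005 -0.0012
lug top -y edge mid [ 0.5962 -0.0672  0.122 ] 0.0261 0.0039
block -y lo [0.623  0.0833 0.09  ] 0.1758 -0.0267
block -y hi [0.6659 0.069  0.09  ] 0.1784 0.0185
blk +y hi [0.6753 0.0869 0.09  ] 0.1985 0.0206
blk +y lo [0.6322 0.1061 0.09  ] 0.2004 -0.0265
plate a [ 0.5874 -0.1267  0.085 ] -0.0325 0.0176
plate b [ 0.4686 -0.0845  0.085 ] -0.0371 -0.1084
plate a L [ 0.5888 -0.117   0.085 ] -0.0229 0.0153
plate b L [ 0.472  -0.0734  0.085 ] -0.0255 -0.1093
tub c [ 0.6716 -0.1641  0.06  ] -0.0362 0.1097
```

{"fn": "drive_tool", "kwargs": {"steps": [{"dx":-3.5,"dy":3.9,"dz":0.3,"rz":0.0116,"grip":255},{"dx":-7,"dy":7.8,"dz":0.6,"rz":0.0232,"grip":255},{"dx":-10.5,"dy":11.7,"dz":0.9,"rz":0.0348,"grip":255},{"dx":-14,"dy":15.6,"dz":1.2,"rz":0.0464,"grip":255},{"dx":-17.5,"dy":19.5,"dz":1.5,"rz":0.058,"grip":255}]}}

```text
invalid input
```

{"fn": "drive_tool", "kwargs": {"steps": [{"dx":-3.5,"dy":3.9,"dz":0.3,"rx":0,"ry":0,"rz":0.0116,"grip":255},{"dx":-7,"dy":7.8,"dz":0.6,"rx":0,"ry":0,"rz":0.0232,"grip":255},{"dx":-10.5,"dy":11.7,"dz":0.9,"rx":0,"ry":0,"rz":0.0348,"grip":255},{"dx":-14,"dy":15.6,"dz":1.2,"rx":0,"ry":0,"rz":0.0464,"grip":255},{"dx":-17.5,"dy":19.5,"dz":1.5,"rx":0,"ry":0,"rz":0.058,"grip":255}], "force": 20}}

```text
clock: 0.72
eef_pos: [0.327, 0.3643, 0.216]
tool_rot: [[0.369, 0.929, -0.0], [0.929, -0.369, -0.0], [-0.0, -0.0, -1.0]]
ft_force: [1.0, -0.0, 0.3]
gripper_width: 0.0003
```

{"fn": "drive_tool", "kwargs": {"steps": [{"dx":-3.3,"dy":4.1,"dz":0.3,"rx":0,"ry":0,"rz":0,"grip":255},{"dx":-6.5,"dy":8.1,"dz":0.6,"rx":0,"ry":0,"rz":0,"grip":255},{"dx":-9.8,"dy":12.2,"dz":0.9,"rx":0,"ry":0,"rz":0,"grip":255},{"dx":-13,"dy":16.3,"dz":1.2,"rx":0,"ry":0,"rz":0,"grip":255},{"dx":-16.3,"dy":20.3,"dz":1.5,"rx":0,"ry":0,"rz":0,"grip":255}]}}

```text
clock: 1.35
eef_pos: [0.4557, 0.1379, 0.2011]
tool_rot: [[0.369, 0.929, -0.0], [0.929, -0.369, 0.0], [0.0, -0.0, -1.0]]
ft_force: [0.5, 0.4, -0.2]
gripper_width: -0.0
```

{"fn": "drive_tool", "kwargs": {"steps": [{"dx":-3.3,"dy":4.1,"dz":0.3,"rx":0,"ry":0,"rz":0,"grip":255},{"dx":-6.5,"dy":8.1,"dz":0.9,"rx":0,"ry":0,"rz":0,"grip":255},{"dx":-9.8,"dy":12.2,"dz":1.8,"rx":0,"ry":0,"rz":0,"grip":255},{"dx":-13,"dy":16.3,"dz":3,"rx":0,"ry":0,"rz":0,"grip":255},{"dx":-16.3,"dy":20.4,"dz":4.5,"rx":0,"ry":0,"rz":0,"grip":255}]}}

```text
clock: 1.98
eef_pos: [0.5853, -0.0889, 0.1558]
tool_rot: [[0.369, 0.929, 0.0], [0.929, -0.369, 0.0], [0.0, 0.0, -1.0]]
ft_force: [0.5, 1.0, 0.2]
gripper_width: -0.0001
```

```bash
cat > look.py <<'E'
import sys,cv2
from rig import manip
n=sys.argv[1]
s=manip.sense();print(s["clock"],s["eef_pos"].round(4),s["ft_force"].round(1))
a=manip.read_camera("top")["pixels"][170:340,190:430,::-1];b=manip.read_camera("scene")["pixels"][170:320,210:450,::-1]
cv2.imwrite(f"pics/{n}.png",cv2.vconcat([cv2.resize(a,(423,300),interpolation=3),cv2.resize(b,(480,300),interpolation=3)[:, :423]]) if 0 else cv2.hconcat([cv2.resize(a,(400,283),interpolation=3),cv2.resize(b,(400,283),interpolation=3)]))
E
python3 look.py p1
```

```text
1.975 [ 0.5853 -0.0889  0.1558] [0.5 1.  0.2]
```

View pics/p1.png

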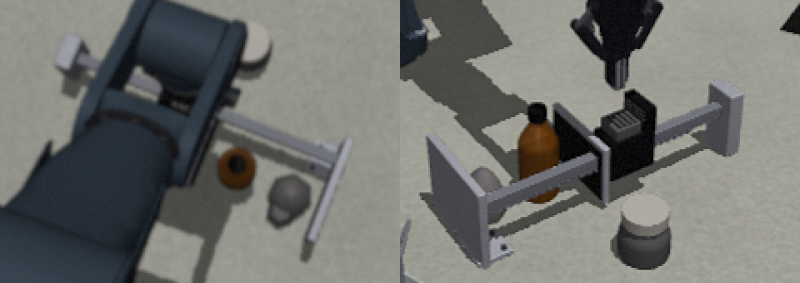

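{"fn": "drive_tool", "kwargs": {"steps": [{"dx":0,"dy":-0.1,"dz":2,"rx":0,"ry":0,"rz":0,"grip":255},{"dx":0,"dy":-0.1,"dz":3.5,"rx":0,"ry":0,"rz":0,"grip":255},{"dx":0,"dy":-0.1,"dz":4.5,"rx":0,"ry":0,"rz":0,"grip":255},{"dx":0,"dy":-0.1,"dz":4.5,"rx":0,"ry":0,"rz":0,"grip":255}]}}

```text
clock: 2.58
eef_pos: [0.583, -0.0862, 0.1105]
tool_rot: [[0.368, 0.93, -0.002], [0.93, -0.368, 0.001], [-0.0, -0.002, -1.0]]
ft_force: [0.7, 0.3, 0.3]
gripper_width: -0.0001
```

```bash
python3 - <<'E'
from rig import manip
import cv2
s=manip.sense();print(s["eef_pos"],s["ft_force"])
b=manip.read_camera("scene")["pixels"][200:300,290:430,::-1]
w=manip.read_camera("wrist")["pixels"][:,:,::-1]
cv2.imwrite("pics/p2.png",cv2.hconcat([cv2.resize(b,(420,300),interpolation=3),cv2.resize(w,(380,300))]))
E
```

```text
[ 0.58299906 -0.08622945  0.11052722] [0.6527419  0.2999139  0.31883452]
```

View pics/p2.png

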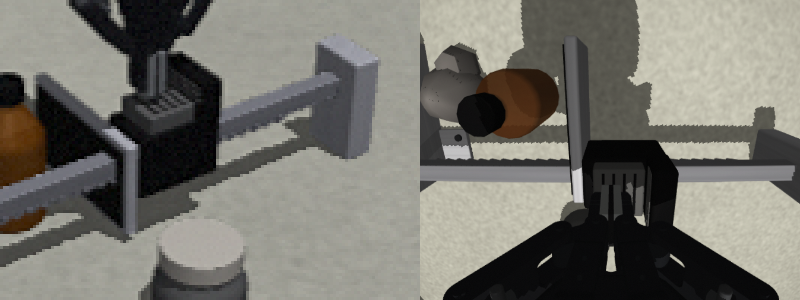

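Left: the fingertips at about (155,90), just above the pad (160,110) and in front of the lug. Right: the wrist view, with the fingers over the pad around (615,190). Now I'll press down.

{"fn": "drive_tool", "kwargs": {"steps": [{"dx":0,"dy":0,"dz":0.4,"rx":0,"ry":0,"rz":0,"grip":255},{"dx":0,"dy":0,"dz":0.7,"rx":0,"ry":0,"rz":0,"grip":255},{"dx":0,"dy":0,"dz":0.9,"rx":0,"ry":0,"rz":0,"grip":255},{"dx":0,"dy":0,"dz":0.9,"rx":0,"ry":0,"rz":0,"grip":255}]}}

```text
clock: 3.18
eef_pos: [0.5838, -0.087, 0.1025]
tool_rot: [[0.369, 0.929, 0.0], [0.929, -0.369, -0.0], [0.0, 0.0, -1.0]]
ft_force: [-0.6, 0.2, 2.2]
gripper_width: 0.0
```

{"fn": "drive_tool", "kwargs": {"steps": [{"dx":0,"dy":0,"dz":0.2,"rx":0,"ry":0,"rz":0,"grip":255},{"dx":0,"dy":0,"dz":0.4,"rx":0,"ry":0,"rz":0,"grip":255},{"dx":0,"dy":0,"dz":0.5,"rx":0,"ry":0,"rz":0,"grip":255},{"dx":0,"dy":0,"dz":0.5,"rx":0,"ry":0,"rz":0,"grip":255}]}}

```text
clock: 3.68
eef_pos: [0.5838, -0.087, 0.0974]
tool_rot: [[0.369, 0.929, 0.0], [0.929, -0.369, -0.0], [-0.0, 0.0, -1.0]]
ft_force: [-1.1, 0.5, 3.4]
gripper_width: -0.0002
```

{"fn": "drive_tool", "kwargs": {"steps": [{"dx":0,"dy":0,"dz":0.1,"rx":0,"ry":0,"rz":0,"grip":255},{"dx":0,"dy":0,"dz":0.2,"rx":0,"ry":0,"rz":0,"grip":255},{"dx":0,"dy":0,"dz":0.2,"rx":0,"ry":0,"rz":0,"grip":255},{"dx":0,"dy":0,"dz":0.2,"rx":0,"ry":0,"rz":0,"grip":255}]}}

```text
clock: 4.18
eef_pos: [0.5838, -0.0869, 0.0954]
tool_rot: [[0.369, 0.929, 0.0], [0.929, -0.369, -0.0], [0.0, 0.0, -1.0]]
ft_force: [-1.2, 0.9, 3.6]
gripper_width: -0.0001
```

{"fn": "drive_tool", "kwargs": {"steps": [{"dx":0,"dy":0,"dz":0.1,"rx":0,"ry":0,"rz":0,"grip":255},{"dx":0,"dy":0,"dz":0.15,"rx":0,"ry":0,"rz":0,"grip":255},{"dx":0,"dy":0,"dz":0.15,"rx":0,"ry":0,"rz":0,"grip":255}]}}

```text
clock: 4.55
eef_pos: [0.5838, -0.0869, 0.0941]
tool_rot: [[0.369, 0.929, 0.0], [0.929, -0.369, -0.0], [-0.0, 0.0, -1.0]]
ft_force: [-0.1, 0.9, 5.6]
gripper_width: -0.0001
```

{"fn": "drive_tool", "kwargs": {"steps": [{"dx":0.5,"dy":0,"dz":0,"rx":0,"ry":0,"rz":0,"grip":255},{"dx":1.0,"dy":0,"dz":0,"rx":0,"ry":0,"rz":0,"grip":255},{"dx":1.5,"dy":0,"dz":0,"rx":0,"ry":0,"rz":0,"grip":255},{"dx":2,"dy":0,"dz":0,"rx":0,"ry":0,"rz":0,"grip":255},{"dx":2.5,"dy":0,"dz":0,"rx":0,"ry":0,"rz":0,"grip":255}]}}

```text
clock: 5.18
eef_pos: [0.5928, -0.0643, 0.0941]
tool_rot: [[0.369, 0.93, -0.0], [0.93, -0.369, -0.001], [-0.001, 0.0, -1.0]]
ft_force: [-1.3, -1.7, 5.8]
gripper_width: -0.0002
```

```bash
python3 look.py p3
```

```text
5.175 [ 0.5928 -0.0643  0.0941] [-1.3 -1.7  5.8]
```

View pics/p3.png

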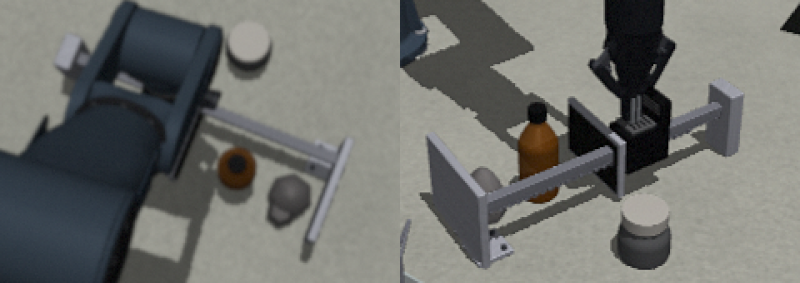

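The jaw has moved with the finger: the plate edge in the right panel went from about 605 to 622 px. The pad is still down and the force is low, so I'll keep pushing.

{"fn": "drive_tool", "kwargs": {"steps": [{"dx":0.7,"dy":0,"dz":0,"rx":0,"ry":0,"rz":0,"grip":255},{"dx":1.4,"dy":0,"dz":0,"rx":0,"ry":0,"rz":0,"grip":255},{"dx":2.1,"dy":0,"dz":0,"rx":0,"ry":0,"rz":0,"grip":255},{"dx":2.8,"dy":0,"dz":0,"rx":0,"ry":0,"rz":0,"grip":255},{"dx":3.5,"dy":0,"dz":0,"rx":0,"ry":0,"rz":0,"grip":255}]}}

```text
clock: 5.9
eef_pos: [0.6056, -0.0317, 0.0941]
tool_rot: [[0.369, 0.93, -0.001], [0.93, -0.369, -0.001], [-0.001, -0.0, -1.0]]
ft_force: [-2.0, -1.6, 7.0]
gripper_width: -0.0002
```

{"fn": "drive_tool", "kwargs": {"steps": [{"dx":0.7,"dy":0,"dz":0,"rx":0,"ry":0,"rz":0,"grip":255},{"dx":1.4,"dy":0,"dz":0,"rx":0,"ry":0,"rz":0,"grip":255},{"dx":2.1,"dy":0,"dz":0,"rx":0,"ry":0,"rz":0,"grip":255},{"dx":2.8,"dy":0,"dz":0,"rx":0,"ry":0,"rz":0,"grip":255},{"dx":3.5,"dy":0,"dz":0,"rx":0,"ry":0,"rz":0,"grip":255}]}}

```text
clock: 6.52
eef_pos: [0.6185, 0.0009, 0.0941]
tool_rot: [[0.368, 0.93, -0.001], [0.93, -0.368, -0.001], [-0.001, -0.0, -1.0]]
ft_force: [-1.7, -2.3, 6.8]
gripper_width: -0.0
```

{"fn": "drive_tool", "kwargs": {"steps": [{"dx":0.6,"dy":0,"dz":0,"rx":0,"ry":0,"rz":0,"grip":255},{"dx":1.2,"dy":0,"dz":0,"rx":0,"ry":0,"rz":0,"grip":255},{"dx":1.8,"dy":0,"dz":0,"rx":0,"ry":0,"rz":0,"grip":255},{"dx":2.4,"dy":0,"dz":0,"rx":0,"ry":0,"rz":0,"grip":255}]}}

```text
clock: 7.02
eef_pos: [0.6273, 0.0232, 0.0941]
tool_rot: [[0.368, 0.93, -0.001], [0.93, -0.368, -0.001], [-0.001, -0.0, -1.0]]
ft_force: [-1.7, -2.9, 5.6]
gripper_width: 0.0001
```

```bash
python3 look.py p4
```

```text
7.025 [0.6273 0.0232 0.0941] [-1.7 -2.9  5.6]
```

View pics/p4.png

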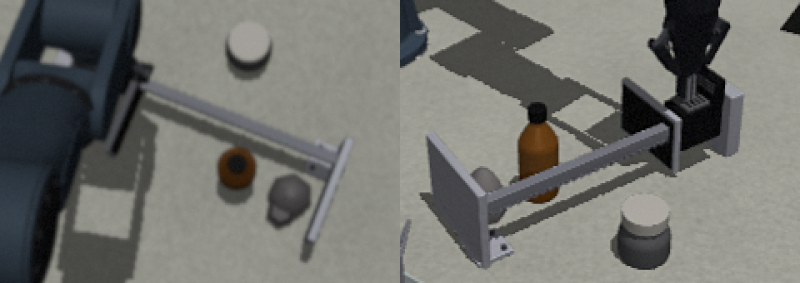

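The jaw is near the block, with a small gap left at about (725,110). I'll finish slowly and watch for a rise in force.

{"fn": "drive_tool", "kwargs": {"steps": [{"dx":0.3,"dy":0,"dz":0,"rx":0,"ry":0,"rz":0,"grip":255},{"dx":0.6,"dy":0,"dz":0,"rx":0,"ry":0,"rz":0,"grip":255},{"dx":0.9,"dy":0,"dz":0,"rx":0,"ry":0,"rz":0,"grip":255}]}}

```text
clock: 7.5
eef_pos: [0.6306, 0.0315, 0.0941]
tool_rot: [[0.369, 0.93, -0.001], [0.93, -0.369, -0.001], [-0.001, -0.0, -1.0]]
ft_force: [-1.0, -1.4, 6.3]
gripper_width: -0.0002
```

{"fn": "drive_tool", "kwargs": {"steps": [{"dx":0.3,"dy":0,"dz":0,"rx":0,"ry":0,"rz":0,"grip":255},{"dx":0.6,"dy":0,"dz":0,"rx":0,"ry":0,"rz":0,"grip":255},{"dx":0.6,"dy":0,"dz":0,"rx":0,"ry":0,"rz":0,"grip":255}]}}

```text
clock: 7.88
eef_pos: [0.6327, 0.0367, 0.0941]
tool_rot: [[0.368, 0.93, -0.001], [0.93, -0.368, -0.002], [-0.002, -0.0, -1.0]]
ft_force: [-2.1, -2.7, 7.1]
gripper_width: -0.0003
```

{"fn": "drive_tool", "kwargs": {"steps": [{"dx":0.2,"dy":0,"dz":0,"rx":0,"ry":0,"rz":0,"grip":255},{"dx":0.4,"dy":0,"dz":0,"rx":0,"ry":0,"rz":0,"grip":255},{"dx":0.4,"dy":0,"dz":0,"rx":0,"ry":0,"rz":0,"grip":255}]}}

```text
clock: 8.25
eef_pos: [0.6342, 0.04, 0.0941]
tool_rot: [[0.368, 0.93, -0.001], [0.93, -0.368, -0.002], [-0.003, -0.0, -1.0]]
ft_force: [-1.4, -3.9, 6.4]
gripper_width: 0.0002
```

```bash
python3 - <<'E'
from rig import manip
import cv2
b=manip.read_camera("scene")["pixels"][190:280,320:440,::-1]
w=manip.read_camera("wrist")["pixels"][:,:,::-1]
cv2.imwrite("pics/p5.png",cv2.hconcat([cv2.resize(b,(400,300),interpolation=3),cv2.resize(w,(400,300))]))
E
```

```text
(no output)
```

View pics/p5.png

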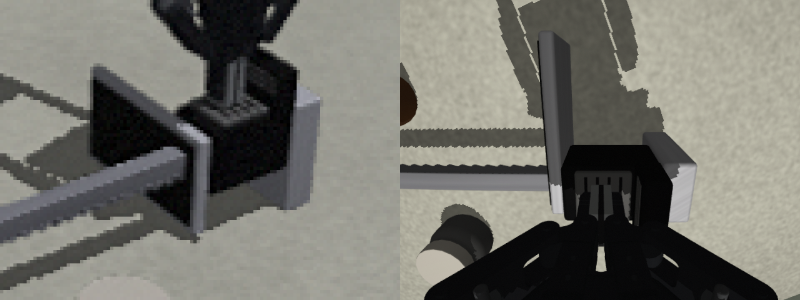

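{"fn": "drive_tool", "kwargs": {"steps": [{"dx":0.2,"dy":0,"dz":0,"rx":0,"ry":0,"rz":0,"grip":255},{"dx":0.4,"dy":0,"dz":0,"rx":0,"ry":0,"rz":0,"grip":255},{"dx":0.4,"dy":0,"dz":0,"rx":0,"ry":0,"rz":0,"grip":255}]}}

```text
clock: 8.72
eef_pos: [0.6358, 0.0437, 0.0941]
tool_rot: [[0.368, 0.93, -0.001], [0.93, -0.368, -0.002], [-0.003, 0.0, -1.0]]
ft_force: [-1.8, -3.6, 6.1]
gripper_width: 0.0
```

{"fn": "drive_tool", "kwargs": {"steps": [{"dx":0.2,"dy":0,"dz":0,"rx":0,"ry":0,"rz":0,"grip":255},{"dx":0.4,"dy":0,"dz":0,"rx":0,"ry":0,"rz":0,"grip":255},{"dx":0.4,"dy":0,"dz":0,"rx":0,"ry":0,"rz":0,"grip":255}]}}

```text
clock: 9.1
eef_pos: [0.6373, 0.0474, 0.0941]
tool_rot: [[0.368, 0.93, -0.001], [0.93, -0.368, -0.002], [-0.003, 0.0, -1.0]]
ft_force: [-1.8, -3.9, 6.4]
gripper_width: 0.0002
```

{"fn": "drive_tool", "kwargs": {"steps": [{"dx":0.2,"dy":0,"dz":0,"rx":0,"ry":0,"rz":0,"grip":255},{"dx":0.3,"dy":0,"dz":0,"rx":0,"ry":0,"rz":0,"grip":255},{"dx":0.3,"dy":0,"dz":0,"rx":0,"ry":0,"rz":0,"grip":255}]}}

```text
clock: 9.48
eef_pos: [0.6379, 0.0489, 0.0941]
tool_rot: [[0.368, 0.93, -0.002], [0.93, -0.368, -0.004], [-0.005, -0.0, -1.0]]
ft_force: [-1.8, -6.3, 7.4]
gripper_width: 0.0001
```

```bash
python3 - <<'E'
from rig import manip
import cv2
b=manip.read_camera("scene")["pixels"][190:280,320:440,::-1]
w=manip.read_camera("wrist")["pixels"][:,:,::-1]
cv2.imwrite("pics/p6.png",cv2.hconcat([cv2.resize(b,(400,300),interpolation=3),cv2.resize(w,(400,300))]))
E
```

```text
(no output)
```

View pics/p6.png

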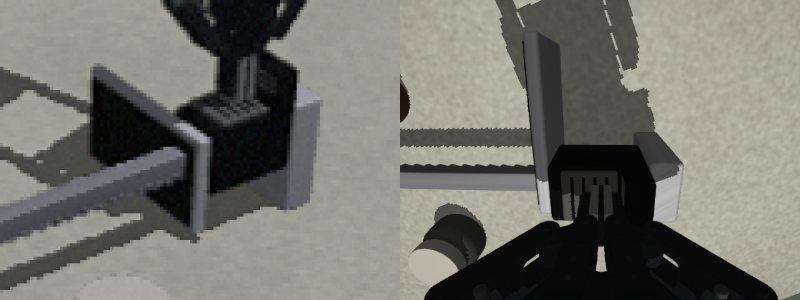

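The jaw hasn't moved since the last picture (plate edge at (200,140) in both) while the finger slid up to the lug, so it's against the block. One more firm push will confirm that.

{"fn": "drive_tool", "kwargs": {"steps": [{"dx":0.2,"dy":0,"dz":0,"rx":0,"ry":0,"rz":0,"grip":255},{"dx":0.3,"dy":0,"dz":0,"rx":0,"ry":0,"rz":0,"grip":255},{"dx":0.3,"dy":0,"dz":0,"rx":0,"ry":0,"rz":0,"grip":255}]}}

```text
clock: 9.95
eef_pos: [0.6379, 0.049, 0.0941]
tool_rot: [[0.367, 0.93, -0.005], [0.93, -0.367, -0.008], [-0.01, -0.001, -1.0]]
ft_force: [-5.0, -14.4, 8.9]
gripper_width: 0.0004
```

{"fn": "drive_tool", "kwargs": {"steps": [{"dx":-0.3,"dy":0,"dz":0,"rx":0,"ry":0,"rz":0,"grip":255},{"dx":-0.3,"dy":0,"dz":-0.6,"rx":0,"ry":0,"rz":0,"grip":255},{"dx":-0.4,"dy":0,"dz":-1.4,"rx":0,"ry":0,"rz":0,"grip":255},{"dx":-1,"dy":0,"dz":-3,"rx":0,"ry":0,"rz":0,"grip":255},{"dx":-1,"dy":0,"dz":-7,"rx":0,"ry":0,"rz":0,"grip":255}]}}

```text
clock: 10.58
eef_pos: [0.6342, 0.0454, 0.1627]
tool_rot: [[0.369, 0.929, -0.005], [0.929, -0.369, 0.001], [-0.001, -0.006, -1.0]]
ft_force: [-0.2, 0.7, 0.1]
gripper_width: -0.0001
```

{"fn": "drive_tool", "kwargs": {"steps": [{"dx":0,"dy":-4,"dz":-5,"rx":0,"ry":0,"rz":0,"grip":255},{"dx":4,"dy":-8,"dz":-8,"rx":0,"ry":0,"rz":0,"grip":255},{"dx":9,"dy":-11,"dz":-8,"rx":0,"ry":0,"rz":0,"grip":255},{"dx":14,"dy":-14,"dz":-8,"rx":0,"ry":0,"rz":0,"grip":255},{"dx":18,"dy":-15,"dz":-8,"rx":0,"ry":0,"rz":0,"grip":255}]}}

```text
clock: 11.2
eef_pos: [0.5612, 0.2707, 0.245]
tool_rot: [[0.367, 0.93, -0.0], [0.93, -0.367, 0.001], [0.001, -0.001, -1.0]]
ft_force: [1.3, -0.8, -0.2]
gripper_width: 0.0002
```

{"fn": "drive_tool", "kwargs": {"steps": [{"dx":4,"dy":-2,"dz":0,"rx":0,"ry":0,"rz":0,"grip":255},{"dx":8,"dy":-4,"dz":0,"rx":0,"ry":0,"rz":0,"grip":255},{"dx":10,"dy":-5,"dz":0,"rx":0,"ry":0,"rz":0,"grip":255},{"dx":10,"dy":-5,"dz":0,"rx":0,"ry":0,"rz":0,"grip":255}]}}

```text
clock: 11.7
eef_pos: [0.5528, 0.3801, 0.2439]
tool_rot: [[0.367, 0.93, 0.0], [0.93, -0.367, -0.0], [-0.0, 0.0, -1.0]]
ft_force: [0.2, 0.5, -0.5]
gripper_width: 0.0001
```

```bash
python3 look.py p7; python3 - <<'E'
from rig import manip
import numpy as np,pickle
from h import *
d=pickle.load(open("d0.pkl","rb"))
e=np.array([.3686,.9296]);nn=np.array([e[1],-e[0]]);o=np.array([.583,-.09])
for n in("top","scene"):
    c=manip.read_camera(n);P=pts(c);z=P[...,2];S=(P[...,:2]-o)@e;T=(P[...,:2]-o)@nn
    m=(S>.115)&(S<.15)&(np.abs(T)<.015);print(n,"pad z",np.percentile(z[m],[25,50,75]))
    m=(S>.05)&(S<.14)&(T<-.04)&(T>-.1)&(z>.07)&(z<.1);print("plate s",np.percentile(S[m],[3,50,97]))
    m=(S>.12)&(S<.23)&(np.abs(T)<.02)&(z>.113);print("lug s",np.percentile(S[m],[3,50,97]))
    for nm,a,b,r,h in(("bottle",.4955,-.149,.035,.05),("rock",.465,-.2215,.03,.03),("tub",.6716,-.1641,.035,.05)):
        out=[]
        for q in(pts(d[n]),P):
            k=(np.hypot(q[...,0]-a,q[...,1]-b)<r)&(q[...,2]>h);out.append(q[k].mean(0))
        print(nm,(out[1]-out[0]).round(4))
E
```

```text
11.7 [0.5528 0.3801 0.2439] [ 0.2  0.5 -0.5]
top pad z [0.1003974  0.1038333  0.10593515]
plate s [0.09715754 0.10198922 0.10907409]
lug s [0.16071043 0.16893666 0.1785102 ]
bottle [0.0001 0.0001 0.0002]
rock [-0.0001  0.     -0.0004]
tub [ 0.0001 -0.     -0.0004]
scene pad z [0.00197318 0.09996869 0.10443961]
plate s [0.09521298 0.09891279 0.1073934 ]
lug s [0.1589242  0.164457   0.17734162]
bottle [-0.0001 -0.      0.0001]
rock [ 0.0002 -0.0002 -0.    ]
tub [-0.0002  0.0001  0.0001]
```

View pics/p7.png

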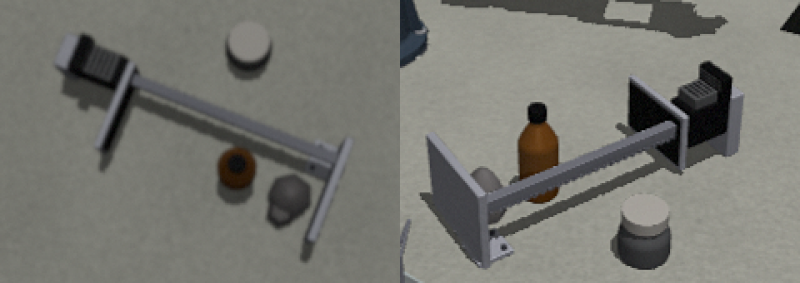

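```bash
python3 - <<'E'
from rig import manip
import cv2,numpy as np
b=cv2.resize(manip.read_camera("scene")["pixels"][190:280,320:440,::-1],(400,300),interpolation=3)
cv2.imwrite("pics/p8.png",b)
a=cv2.imread("pics/p6.png")[:,:400]
t=a[130:245,175:220]
r=cv2.matchTemplate(b,t,cv2.TM_CCOEFF_NORMED);print(cv2.minMaxLoc(r))
P=cv2.resize(a,(0,0),fx=1,fy=1);
print(manip.sense()["ft_force"])
E
```

```text
(-0.5121868252754211, 0.997730553150177, (2, 110), (175, 130))
[ 0.23439164  0.42545198 -0.56367347]
```

```bash
python3 -c "
from rig import manip
print(manip.job_done())"
```

```text
the job is handed in; nothing more can be done
None
```

The stop is open: the jaw is home against the end block and the release pad has sprung back up. I handed the job in at about 12 s of the 38 s allowed; it reported no verdict.

**What I did:** With the gripper shut, I pressed the pad until the tip was at z = 94 mm, which is fully down. Holding it there, I pushed the jaw along the bar. Over the last stretch the fingertip slid forward on the pad until it met the lug. It then stopped firmly at about 15 N with no further movement. I lifted straight up and moved the arm clear.

**Last checks:**
- **Jaw:** the lug's back face lies within about 1–2 mm of where I measured the block's face. The jaw had not shifted in the picture between the last push and after letting go.
- **Pad:** its top reads 104 mm in the top view, which is sprung up. The scene camera gave a scattered reading (median 100 mm) because that patch also took in background, so I relied on the top view and the picture.
- **Bottle, rock and tub:** each moved less than 1 mm.
- **Contact:** the wrist force was close to zero, so the arm is touching nothing. It went nowhere near the caddy.

The first move call was refused as invalid input, without moving the arm. I sent it again with every field filled in, and it worked.

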